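Tuck in the cutlery cover of a lunch box

ROBOT

A 7-joint arm with a two-finger parallel gripper is mounted at the origin on the work surface. World frame = base frame: x ahead of the robot, y to its left, z up, the work surface at z = 0. Lengths are in m, angles in degrees, forces in N, time in s.
With the tool pointing down it reaches from about 0.4 to 0.85 m from the base axis. Payload 4.5 kg.
Tool frame: the origin (TCP) lies on the centre line of the jaws, within the pads' length; the fingertips stand 8 mm ahead of it and the grasp point (between the pads) lies 11 mm behind it (r.tcp_to_tips is the distance from the TCP to the fingertips, in m); z points along the fingers, y is the direction in which the jaws open and shut (so a half turn about z gives the same grasp; the last joint's range is limited). The gripper opens to 85 mm and grips with 20 to 120 N. Pads are 22 mm wide; open, the fingers measure 114 mm over their backs; the gripper's body (76 mm by 85 mm) begins 54 mm behind the grasp point. The pads swing forward as they close: fully open they stand 13 mm farther back than shut.
Start: joints at [65.306, 39.483, -11.15, 89.685, 9.013, 51.709, -12.324], TCP at [0.28, -0.559, 0.217] pointing down, gripper open.
Joint ranges: [-172.22, 172.22], [-26.19, 119.32], [-84.43, 86.54], [7.71, 146.69], [-57.33, 237.33], [2.42, 119.75], [-152.13, 152.13]. Speed limits (degrees/s): [147.25, 147.25, 180, 180, 180, 180, 180].

INTERFACE

Orientations are given as [roll, pitch, yaw] about the fixed x, y, z axes, in that order (R = Rz(yaw) Ry(pitch) Rx(roll)).
In Python, from station import r, optics gives the robot as it stands. The module is installed in compiled form; this text tells all that it offers.
- The arm moves only by the tool carry_out, never from a script. Its argument "motion" is a list of rows, each a list of 5 numbers: the shift along the tool's x, y, z in m, then the turn about the tool's z in degrees, then the gripper command: -1 is shut, 1 is fully open, values between are in proportion. A call has exactly 8 rows; each row is the pose to reach, as a shift and turn from the pose commanded when the call began, along the tool's axes at that moment; what a row does not reach only later rows make up. A row lasts 1/10 s, in which the tool goes at most 50 mm and 8.59 degrees, less where a joint would pass 70% of its speed; a pose out of reach is approached as far as the arm can. A call with a gripper value outside its range is refused whole. The fingers move at their own pace and stop on an object; "grip_force" is the grip in N (left out, the last holds). Time passes only in rows, so rows that repeat a pose let the fingers close, or fill a call up. It gives the time, the measured TCP pose, the force and the opening at its end, in the units of the state.
- r.get_state(): the state, without advancing time (a new reading comes with each control period).
- optics.get_image(name): name is "side" or "top" or "wrist"; returns a dict with "img" (420x560x3 uint8, red, green, blue), "camera_matrix" (3x3 intrinsics, pixels), "world_from_camera" (4x4, takes a point from camera to world coordinates); the wrist camera has in their place "T_tool_cam" (4x4, takes a point from camera to tool coordinates, whose origin is the TCP and whose axes are the flange's). Camera axes: x right, y down, z forward; pixel columns grow to the right and rows downward; lengths in m; the calibration is good to about 2 mm. A picture is of the moment at which its call begins: read the wrist's pose just before it. There is no depth.
- r.close_job(): hands the job in, once; it reports no verdict.
The state is a dict: "t": time; "joints": joint angles; "dq": joint speeds; "effort": joint torques, N m; "tcp_pos": TCP position; "eef_rot": TCP orientation; "ft_force": force on the tool from outside, world axes, zero at the start; "torque": the same for the moment, N m; "opening": finger opening in m.
Only numpy, scipy, OpenCV 4.12 (cv2) and the standard library are available. Lean on these libraries where they do the work, as an engineer would, in place of code of your own. Each camera call takes 0.05 s, during which the arm holds its last target.

TASK

The cutlery cover on the lid of the yellow lunch box is standing open: with your fingertips push it over flat onto the lid, then push it along the lid until its free edge is fully home beneath the white retaining lip and stays down by itself. Do not lift, tip or shove the lunch box along (a slight nudge does no harm), leave everything else on the shelf where it stands, and finish with the hand clear of everything.

Things in the scene. Friction and masses are not known exactly. Their poses are not given: they have to be found in the camera images.
- lunchbox: yellow plastic lunch box, 136 x 208 x 66 mm (own x, y, z), about 0.95 kg, standing loose; origin at the centre of its underside, z up, lid top at z = 66 mm. On the lid: a cutlery well with a fork, a white hinged cover and a white retaining lip. The cover's hinge runs along x at y = -45 mm; folded flat it points to +y, to the lip. The steel clips on the long sides are shut: not part of the job
- cover_hinge (a point): middle of the cover's hinge line, 69 mm above the shelf; it moves to the box's +y with the cover when the cover slides. The axes are the cover's own: x along the hinge, y from hinge to free edge, z out of the face that is uppermost when folded flat
- cover_edge (a point): middle of the cover's free edge, 80 mm from the hinge. The cover is a stiff plate 70 mm wide and 4 mm thick (top face 71 mm above the shelf when flat). Same axes as cover_hinge
- cover_rib (a point): middle of the crest of the thumb rib on the cover's outer face (uppermost when flat, facing away from the lip while the cover stands). The rib runs parallel to the hinge, 44 mm long, 6 mm thick (60 to 66 mm from the hinge), 9 mm high; a fingertip on the plate between hinge and rib can push the rib, and so the cover, towards the lip
- lip_mouth (a point): middle of the retaining lip's mouth, fixed to the box, 71 mm above the shelf; axes as the box. The lip is a white strip 84 mm wide roofing the lid 9 to 13 mm above it, from 39 to 57 mm along the box's y (this point at 39), closed behind by a wall. With the cover flat and not yet slid, its free edge stops 4 mm short of this mouth
- cover (a joint): cover's hinge angle, rad: 0 = flat on the lid, 1.57 = upright, up to 2.4 = leaning back away from the lip. Stiff plastic hinge: takes at most 0.06 N m to fold, stays where it stands at the start, but springs back up to about 0.7 rad if let go when flat and not under the lip, so keep it down while it is slid
- runner (a joint): how far hinge and cover have slid along the box's y towards the lip, m: 0 at the start, 0.016 at its stop (fully home, 12 mm of cover beneath the lip). Slides with about 3.5 N of friction plus that of pressing, and stays where left. Slid forward before it is folded, the cover would come down on top of the lip
- mug: aluminium mug, 76 mm wide, 80 mm high, origin at the centre of its underside; leave alone. Beyond the lip end of the box
- ashtray: round glass ashtray (soap rest), 100 mm wide, 28 mm high, origin at the centre of its underside; leave alone. By the hinge end of the box
- scourer_holder: round steel wire pot scourer holder, 90 mm wide, 46 mm high, origin at the centre of its underside; leave alone
- brush: grey and white silicone brush, lying bristles up, 165 mm long, 40 mm wide, 25 mm high, origin near its middle; leave alone
- soap_bottle: clear soap bottle, 60 mm wide, 170 mm high, origin at the centre of its underside; leave alone
- jar: glass jar with steel cap, 60 mm wide, 75 mm high, origin at the centre of its underside; leave alone
There are look-alikes about, which are no part of the job. What is meant by the lunchbox is not purple, and is the larger of those in its own colour.

How it is judged (in metres and radians):
At the end, for the whole second after the job is handed in: The cover lies flat (within 0.07 rad) with its edge at least 7.5 mm past the lip's mouth and the slide at least 11.5 of its 16 mm home, untouched; the lunch box stands still and flat within 40 mm of its start, every other thing within 30 mm of its own (value of joint cover below 0.07 rad and value of joint runner above 0.0115 m and y of cover_edge in the frame of lip_mouth above 0.0075 m and linear speed of lunchbox below 0.02 m/s and angle between lunchbox's own z axis and vertical below 0.06 rad and distance of each of mug, ashtray, scourer_holder, brush, soap_bottle, jar from where it was at the start of the episode below 0.03 m and distance of lunchbox from where it was at the start of the episode below 0.04 m).
It fails at once if the lunch box is lifted or tipped (height (world z) of lunchbox above 0.012 m or angle between lunchbox's own z axis and vertical above 0.12 rad).
It fails at once if the lunch box is shoved more than 40 mm (distance of lunchbox from where it was at the start of the episode above 0.04 m).
It fails at once if another thing on the shelf is moved more than 30 mm or lifted (distance of any of mug, ashtray, scourer_holder, brush, soap_bottle, jar from where it was at the start of the episode above 0.03 m or height (world z) of any of mug, ashtray, scourer_holder, brush, soap_bottle, jar above 0.015 m).
It also fails if it takes over 38 s, if anything falls off the work surface, if the arm or the gripper's body presses on something with over 40 N, if the wrist force passes 120 N, or if a joint passes its speed limit or range.

## Working session

There is one attempt and no reset: what is moved stays moved. The work goes in short steps, Python scripts to look and compute and a tool call to move; the robot and the scene stay as the last step left them, time stands still between calls to the robot, and variables do not carry over. Pictures are saved under pics/ and viewed, and the job is handed in when it is done.

Besides the shell and the picture viewer there is one more tool, called in YAML: its name, and indented under it one key for each argument. carry_out: Moves the arm, as the interface text tells. Its arguments: {"type":"object","properties":{"motion":{"type":"array","items":{"type":"array","items":{"type":"number"}}},"grip_force":{"type":"number"}},"required":["motion"]}

```bash
mkdir -p pics; python3 - <<'E'
from station import r, optics
import cv2, numpy as np, json
s=r.get_state(); print({k:np.round(v,4).tolist() for k,v in s.items()}); print(r.tcp_to_tips)
for n in("side","top","wrist"):
    d=optics.get_image(n); cv2.imwrite(f"pics/{n}0.png",d["img"][:,:,::-1])
    print(n,[ (k,np.round(v,4).tolist()) for k,v in d.items() if k!="img"])
E
```

```text
{'t': 0.0, 'joints': [65.3043, 39.535, -11.1465, 89.7468, 9.0128, 51.7106, -12.3249], 'dq': [-0.0372, -0.008, 0.045, 0.002, 0.1682, 0.0031, 0.0578], 'effort': [-0.0009, -53.9608, -1.2662, -15.8545, 0.0092, 0.0095, 0.0], 'tcp_pos': [0.2798, -0.5581, 0.2162], 'eef_rot': [-179.8899, 0.0072, 26.6382], 'ft_force': [0.5569, 0.5384, 0.5755], 'torque': [-0.0204, -0.0365, -0.0319], 'opening': 0.0854}
0.008
side [('camera_matrix', [[432.4111, 0.0, 280.9987], [0.0, 432.4111, 214.2491], [0.0, 0.0, 1.0]]), ('world_from_camera', [[-0.8794, -0.3663, 0.3042, 0.2244], [-0.4761, 0.6837, -0.5531, 0.5622], [-0.0053, -0.6312, -0.7756, 0.8313], [0.0, 0.0, 0.0, 1.0]])]
top [('camera_matrix', [[516.1202, 0.0, 287.3086], [0.0, 516.1202, 200.1807], [0.0, 0.0, 1.0]]), ('world_from_camera', [[-0.0544, -0.9746, 0.2173, 0.2318], [-0.9985, 0.0528, -0.0132, 0.02], [0.0014, -0.2177, -0.976, 1.4072], [0.0, 0.0, 0.0, 1.0]])]
wrist [('camera_matrix', [[300.2139, 0.0, 277.6121], [0.0, 300.2139, 210.0573], [0.0, 0.0, 1.0]]), ('T_tool_cam', [[0.0001, -0.9628, -0.2703, 0.0688], [1.0, -0.0003, 0.0016, -0.0007], [-0.0017, -0.2703, 0.9628, -0.1569], [0.0, 0.0, 0.0, 1.0]])]
```

View pics/side0.png

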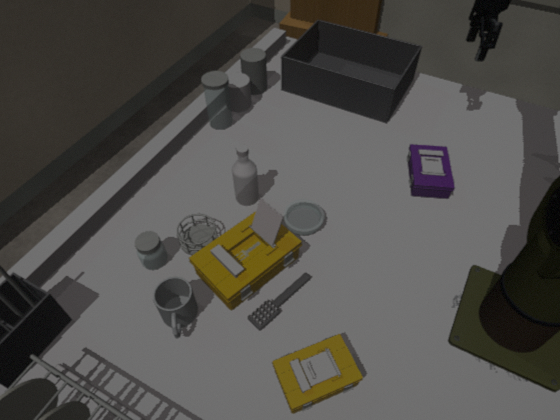

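View pics/top0.png

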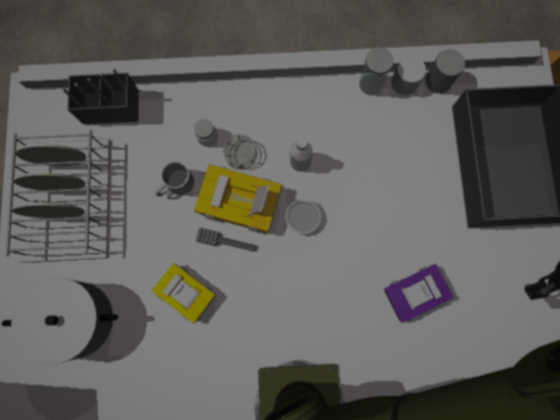

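View pics/wrist0.png

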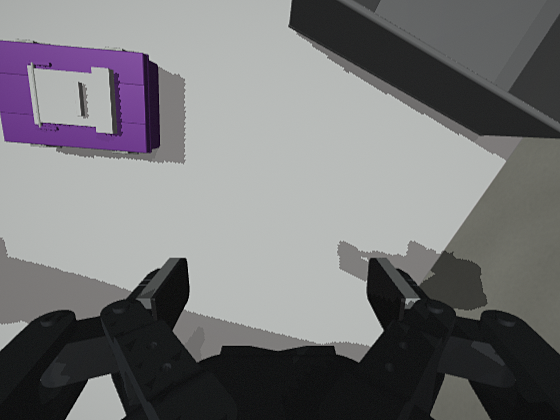

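The target is the larger yellow box, with its cover standing, at about (240,198) in top and (246,255) in side. The mug, bottle, scourer holder, jar, ashtray and brush stand around it. I'll enlarge both views.

```bash
python3 - <<'E'
import cv2
a=cv2.imread("pics/top0.png")[155:245,180:300]; cv2.imwrite("pics/top0c.png",cv2.resize(a,None,fx=6.5,fy=6.5,interpolation=cv2.INTER_CUBIC)*1)
a=cv2.imread("pics/side0.png")[190:310,180:330]; cv2.imwrite("pics/side0c.png",cv2.resize(a,None,fx=5,fy=5,interpolation=cv2.INTER_CUBIC))
E
```

```text
(no output)
```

View pics/top0c.png

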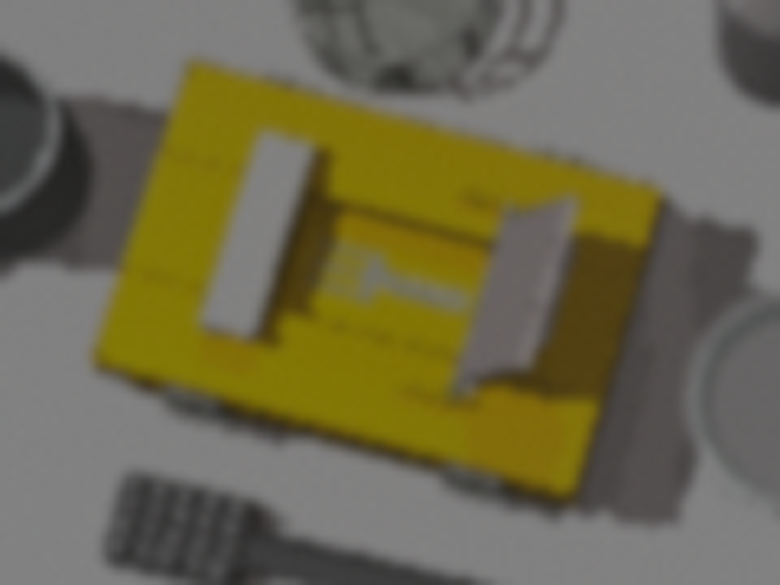

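View pics/side0c.png

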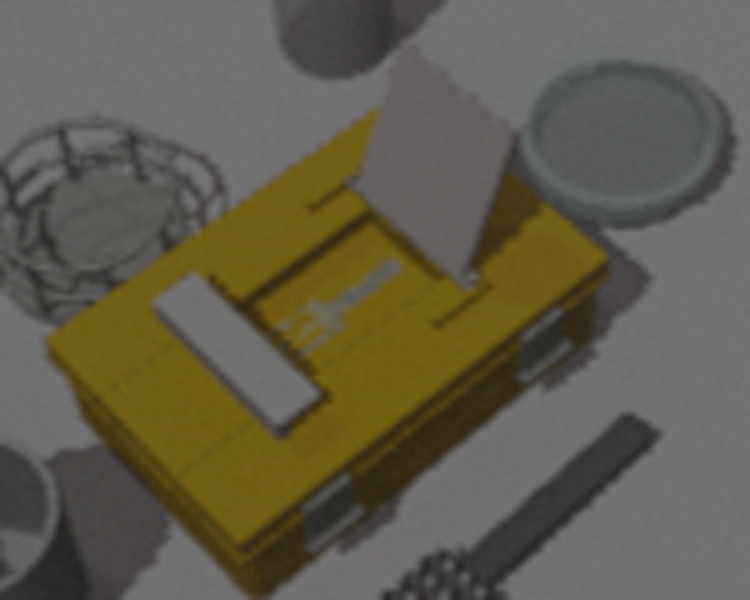

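```bash
cat > h.py <<'E'
import numpy as np, json
from scipy.optimize import least_squares
from station import r, optics
def cams():
    return {n:optics.get_image(n) for n in("side","top")}
def proj(d,P):
    T=np.linalg.inv(d["world_from_camera"]); q=T[:3,:3]@np.asarray(P,float)+T[:3,3]; p=d["camera_matrix"]@q; return p[:2]/p[2]
E
python3 - <<'E'
from h import *
C=cams()
t=lambda a:np.array(a)/6.5+[180,155]-.4
s=lambda a:np.array(a)/5+[180,190]-.4
# box corners: lip end +y. image top-left is lip end
# top: TL,TR,BL,BR ; side: near? 
top={'TL':(190,60),'TR':(660,187),'BL':(97,360),'BR':(578,497)}
side={'TL':(50,340),'TR':(380,108),'BL':(240,548),'BR':(608,268)}
# lip end = left (TL,BL): y=+104 ; hinge end right y=-104. view from above, +y left -> x up => TL x=+68
loc={'TL':(.068,.104),'BL':(-.068,.104),'TR':(.068,-.104),'BR':(-.068,-.104)}
def W(p,l):
    c,sn=np.cos(p[2]),np.sin(p[2]); return [p[0]+c*l[0]-sn*l[1],p[1]+sn*l[0]+c*l[1],l[2]]
def f(p,use=('top','side')):
    e=[]
    for k in loc:
        P=W(p,(*loc[k],.066))
        if 'top' in use:e+=list(proj(C['top'],P)-t(top[k]))
        if 'side' in use:e+=list(proj(C['side'],P)-s(side[k]))
    return np.array(e)
for u in(('top',),('side',),('top','side')):
    best=min((least_squares(f,[.5,.1,a],args=(u,)) for a in(-1,0,1,2,3)),key=lambda q:q.cost)
    print(u,best.x,np.degrees(best.x[2]),best.cost,best.fun.round(1))
p=best.x
def g(q):
    a=q[0];e=[]
    for x,ty,si in((.035,(575,200),(405,45)),(-.035,(530,375),(512,130))):
        P=W(p,(x,-.045+.08*np.cos(a),.069+.08*np.sin(a)))
        e+=list(proj(C['top'],P)-t(ty))+list(proj(C['side'],P)-s(si))
    return np.array(e)
b=least_squares(g,[1.5]); print('cover',b.x,b.fun.round(1))
for n,l in dict(hinge=(0,-.045,.069),lip=(0,.039,.071)).items(): print(n,np.round(W(p,l),4))
# other things at base heights
for n,(u,v,z) in dict(ashtray=(304,217,.02),bottle=(301,157,.1),mug=(176,179,.08),scour=(243,153,.03),jar=(206,130,.07),brushhead=(208,237,.02)).items():
    d=C['top'];R=d["world_from_camera"];ray=R[:3,:3]@np.linalg.inv(d["camera_matrix"])@[u,v,1];k=(z-R[2,3])/ray[2];print(n,np.round(R[:3,3]+k*ray,3))
E
```

```text
('top',) [ 0.54694444  0.13211591 -0.32356405] -18.538854545764504 2.558768029201573 [-0.3 -0.7 -1.3  0.7  1.5 -0.4  0.2  0.3]
('side',) [ 0.54558625  0.14060532 -0.30982355] -17.751581798622198 28.977555882116437 [-3.5  2.  -0.4  2.3  4.  -4.2  0.3 -1.8]
('top', 'side') [ 0.54654913  0.13679149 -0.31538759] -18.070378002971605 43.40722313756511 [-2.3 -0.2 -2.8  0.2 -3.   1.3 -0.1  0.5 -0.4 -0.5  4.7 -5.4 -1.3  0.3
  0.8 -2.9]
cover [2.02063718] [-0.3 -0.1  0.1 -1.1 -0.8 -0.8  1.4  0.5]
hinge [0.5326 0.094  0.069 ]
lip [0.5586 0.1739 0.071 ]
ashtray [ 0.491 -0.042  0.02 ]
bottle [ 0.638 -0.04   0.1  ]
mug [0.601 0.294 0.08 ]
scour [0.68  0.117 0.03 ]
jar [0.738 0.213 0.07 ]
brushhead [0.45  0.221 0.02 ]
```

```bash
cat >> h.py <<'E'
def W(p,l):
    c,sn=np.cos(p[2]),np.sin(p[2]); return [p[0]+c*l[0]-sn*l[1],p[1]+sn*l[0]+c*l[1],l[2]]
E
python3 - <<'E'
from h import *
C=cams()
t=lambda a:np.array(a)/6.5+[180,155]-.4
s=lambda a:np.array(a)/5+[180,190]-.4
top={'TL':(190,60),'TR':(660,187),'BL':(97,360),'BR':(578,497),'LT':(262,130),'LB':(200,328),'CT':(575,200)}
side={'TL':(50,340),'BL':(240,548),'BR':(608,268),'LT':(195,272),'LB':(280,435),'LM':(322,392)}
loc={'TL':(.068,.104,.066),'BL':(-.068,.104,.066),'TR':(.068,-.104,.066),'BR':(-.068,-.104,.066),'LT':(.042,.057,.079),'LB':(-.042,.057,.079),'LM':(-.042,.039,.079)}
side['LT']=(155,300)
def f(p):
    e=[]
    for k in loc:
        P=W(p,loc[k])
        if k in top:e+=list(proj(C['top'],P)-t(top[k]))
        if k in side:e+=list(proj(C['side'],P)-s(side[k]))
    return np.array(e)
b=least_squares(f,[.55,.13,-.3],loss='soft_l1'); p=b.x;print(p,np.degrees(p[2]),b.fun.round(1))
def g(q):
    a=q[0];e=[]
    for x,ty,si in((.035,(575,200),(405,45)),(-.035,(530,375),(512,130))):
        P=W(p,(x,-.045+.08*np.cos(a),.069+.08*np.sin(a)))
        e+=list(proj(C['top'],P)-t(ty))+list(proj(C['side'],P)-s(si))
    return np.array(e)
b=least_squares(g,[1.5]); print('cover',b.x,b.fun.round(1))
np.save('p.npy',p)
for n,l in dict(hinge=(0,-.045,.069),lip=(0,.039,.071)).items(): print(n,np.round(W(p,l),4))
E
```

```text
[ 0.54673772  0.13633403 -0.32250922] -18.478416927375143 [-1.9 -0.5 -2.7 -0.4 -2.9  0.9 -0.5  0.2 -0.1 -0.3 -1.4  0.4  0.9 -2.8
  0.2  0.9  0.7 -1.1  0.4  0.1  1.  -3.1 -0.5  0.3]
cover [2.01425908] [-0.3 -0.   0.2 -1.1 -1.  -0.8  1.4  0.5]
hinge [0.5325 0.0937 0.069 ]
lip [0.5591 0.1733 0.071 ]
```

carry_out:
  motion:
    - [0.015,-0.013,0,-5,-1]
    - [0.045,-0.04,0,-11,-1]
    - [0.08,-0.07,0,-18,-1]
    - [0.12,-0.105,0,-25,-1]
    - [0.16,-0.14,0,-32,-1]
    - [0.195,-0.172,0,-39,-1]
    - [0.225,-0.2,0,-45,-1]
    - [0.24,-0.212,0,-45,-1]

```text
t: 1.15
tcp_pos: [0.4014, -0.2568, 0.2175]
eef_rot: [180.0, -0.1, 72.1]
ft_force: [-0.1, 0.2, 0.3]
opening: 0.0001
```

carry_out:
  motion:
    - [0.04,0.002,0,0,-1]
    - [0.085,0.004,0,0,-1]
    - [0.13,0.006,0,0,-1]
    - [0.175,0.008,0,0,-1]
    - [0.215,0.011,0,0,-1]
    - [0.25,0.013,0,0,-1]
    - [0.275,0.014,0,0,-1]
    - [0.289,0.014,0,0,-1]

```text
t: 1.95
tcp_pos: [0.5049, 0.0111, 0.2172]
eef_rot: [180.0, -0.1, 71.8]
ft_force: [0.1, -0.6, -0.4]
opening: 0.0
```

```bash
cat > look.py <<'E'
import sys,cv2
from h import *
i=sys.argv[1]; p=np.load('p.npy')
s=r.get_state(); c,sn=np.cos(p[2]),np.sin(p[2]); d=np.array(s['tcp_pos'])-[p[0],p[1],.008]
print(s['t'],'tip in box frame',[round(x,4) for x in (c*d[0]+sn*d[1],-sn*d[0]+c*d[1],d[2])],s['eef_rot'],np.round(s['ft_force'],2))
a=optics.get_image("side")["img"][190-40:310,180:330,::-1];w=optics.get_image("wrist")["img"][:,:,::-1]
t=optics.get_image("top")["img"][145:245,170:310,::-1]
g=lambda x,s:np.clip(cv2.resize(x,s,interpolation=cv2.INTER_CUBIC).astype(float)*1.6,0,255).astype(np.uint8)
o=np.zeros((600,800,3),np.uint8); o[:320,:300]=g(a,(300,320)); o[:300,300:720]=g(t,(420,300)); o[300:,300:700]=g(w,(400,300))
cv2.imwrite(f"pics/l{i}.png",o)
E
python3 look.py 1
```

```text
1.95 tip in box frame [np.float64(0.0001), np.float64(-0.1321), np.float64(0.2092)] [ 1.79954171e+02 -9.09440532e-02  7.18152814e+01] [ 0.06 -0.65 -0.4 ]
```

View pics/l1.png

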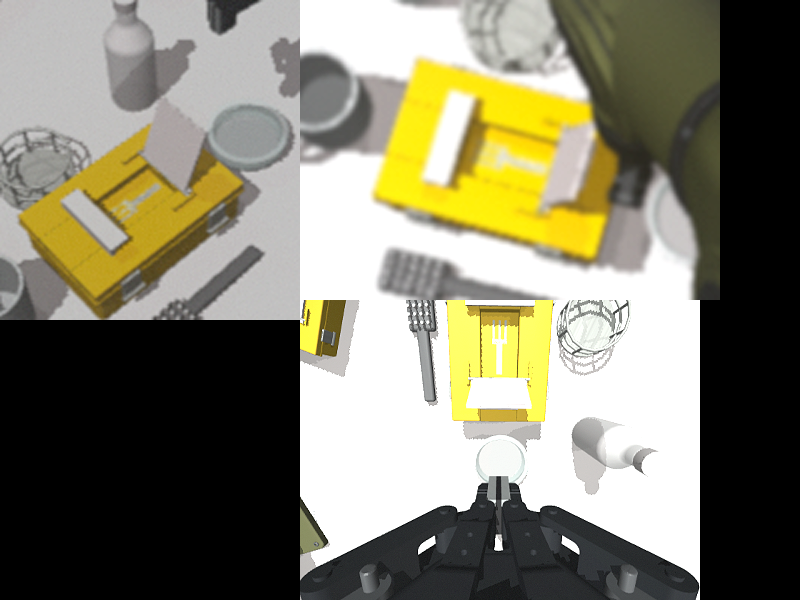

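```bash
cat >> look.py <<'E'
from scipy.spatial.transform import Rotation as Rn
d=optics.get_image("wrist"); cv2.imwrite(f"pics/w{i}.png",np.clip(d["img"][:,:,::-1]*1.5,0,255))
T=np.eye(4);T[:3,:3]=Rn.from_euler('xyz',s['eef_rot'],degrees=True).as_matrix();T[:3,3]=s['tcp_pos']
D=dict(camera_matrix=d['camera_matrix'],world_from_camera=T@d['T_tool_cam'])
for l in((-.068,-.104,.066),(.068,-.104,.066),(-.035,-.045,.069),(.035,-.045,.069),(-.042,.039,.079),(.042,.039,.079),(-.068,.104,.066),(.068,.104,.066)): print(l,proj(D,W(p,l)).round(1))
E
python3 look.py 2
```

```text
2.1 tip in box frame [np.float64(-0.0), np.float64(-0.1353), np.float64(0.2089)] [-1.79990316e+02  4.50076919e-02  7.16729713e+01] [-0.16 -0.61  0.15]
(-0.068, -0.104, 0.066) [211.  163.6]
(0.068, -0.104, 0.066) [344.2 164. ]
(-0.035, -0.045, 0.069) [241.2 102.2]
(0.035, -0.045, 0.069) [314.3 102.4]
(-0.042, 0.039, 0.079) [228.6  -3.5]
(0.042, 0.039, 0.079) [327.5  -3.2]
(-0.068, 0.104, 0.066) [196.5 -87.5]
(0.068, 0.104, 0.066) [360.  -86.9][ WARN:0@5.801] global loadsave.cpp:1063 imwrite_ Unsupported depth image for selected encoder is fallbacked to CV_8U.
```

View pics/w2.png

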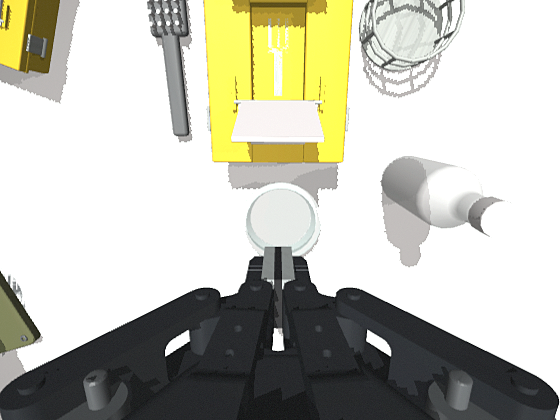

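carry_out:
  motion:
    - [0,0,0.02,0,-1]
    - [0,0,0.045,0,-1]
    - [0,0,0.07,0,-1]
    - [0,0,0.088,0,-1]
    - [0.005,0,0.095,0,-1]
    - [0.015,0,0.095,0,-1]
    - [0.025,0,0.095,0,-1]
    - [0.03,0,0.095,0,-1]

```text
t: 3.1
tcp_pos: [0.515, 0.0389, 0.1231]
eef_rot: [179.9, -0.1, 71.7]
ft_force: [0.7, 0.8, 0.2]
opening: 0.0001
```

```bash
python3 look.py 3 2>/dev/null|head -1
```

```text
3.1 tip in box frame [np.float64(0.0007), np.float64(-0.1025), np.float64(0.1151)] [ 1.79869610e+02 -1.39780354e-01  7.17287276e+01] [0.74 0.77 0.21]
```

View pics/l3.png

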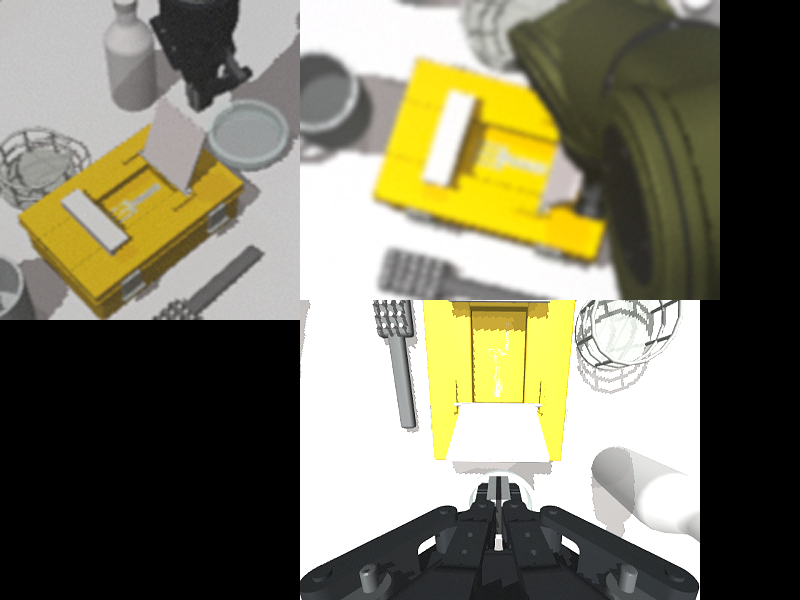

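carry_out:
  motion:
    - [0.006,0,0,0,-1]
    - [0.012,0,0,0,-1]
    - [0.019,0,0,0,-1]
    - [0.026,0,0,0,-1]
    - [0.033,0,0,0,-1]
    - [0.04,0,0,0,-1]
    - [0.045,0,0,0,-1]
    - [0.049,0,0,0,-1]

```text
t: 4.1
tcp_pos: [0.5291, 0.0838, 0.122]
eef_rot: [180.0, -0.0, 71.6]
ft_force: [0.1, -0.2, -0.3]
opening: -0.0002
```

```bash
python3 look.py 4 2>/dev/null|head -1
```

```text
4.1 tip in box frame [np.float64(-0.0001), np.float64(-0.0554), np.float64(0.114)] [ 1.79995789e+02 -1.86514423e-04  7.16491719e+01] [ 0.08 -0.2  -0.3 ]
```

View pics/l4.png

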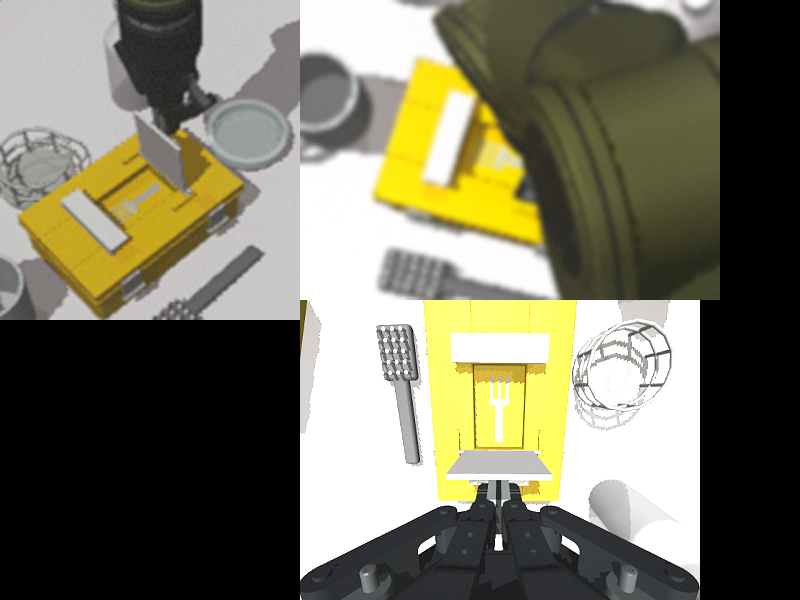

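carry_out:
  motion:
    - [0.006,0,0.0005,0,-1]
    - [0.012,0,0.0015,0,-1]
    - [0.018,0,0.003,0,-1]
    - [0.024,0,0.006,0,-1]
    - [0.029,0,0.009,0,-1]
    - [0.034,0,0.0135,0,-1]
    - [0.038,0,0.018,0,-1]
    - [0.041,0,0.023,0,-1]

```text
t: 5.1
tcp_pos: [0.5445, 0.1269, 0.1006]
eef_rot: [179.8, -0.4, 71.8]
ft_force: [0.8, -1.1, 1.1]
opening: -0.0001
```

```bash
python3 look.py 5 2>/dev/null|head -1
```

```text
5.1 tip in box frame [np.float64(0.0009), np.float64(-0.0096), np.float64(0.0926)] [179.76214628  -0.43004497  71.80814574] [ 0.79 -1.14  1.07]
```

View pics/l5.png

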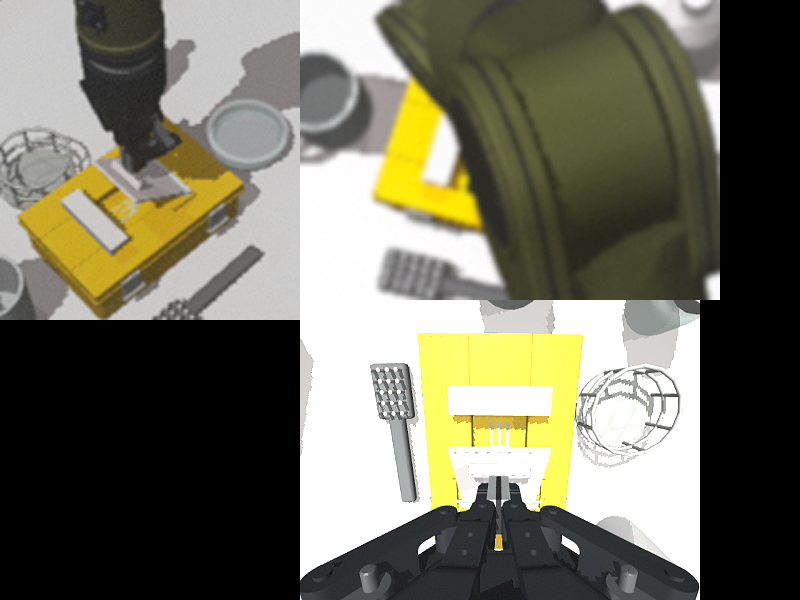

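carry_out:
  motion:
    - [0.002,0,0.0035,0,-1]
    - [0.0035,0,0.007,0,-1]
    - [0.0045,0,0.0105,0,-1]
    - [0.0055,0,0.014,0,-1]
    - [0.006,0,0.017,0,-1]
    - [0.006,0,0.0195,0,-1]
    - [0.006,0,0.0215,0,-1]
    - [0.006,0,0.0215,0,-1]

```text
t: 6.1
tcp_pos: [0.5438, 0.128, 0.0773]
eef_rot: [-180.0, -0.0, 71.6]
ft_force: [-0.4, 0.5, 0.1]
opening: -0.0
```

```bash
python3 look.py 6 2>/dev/null|head -1
```

```text
6.1 tip in box frame [np.float64(-0.0002), np.float64(-0.0088), np.float64(0.0693)] [-1.79999592e+02 -8.78732674e-03  7.16458591e+01] [-0.4   0.49  0.07]
```

View pics/w6.png

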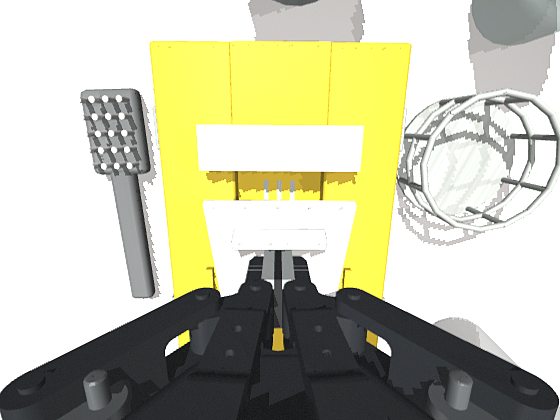

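View pics/l6.png

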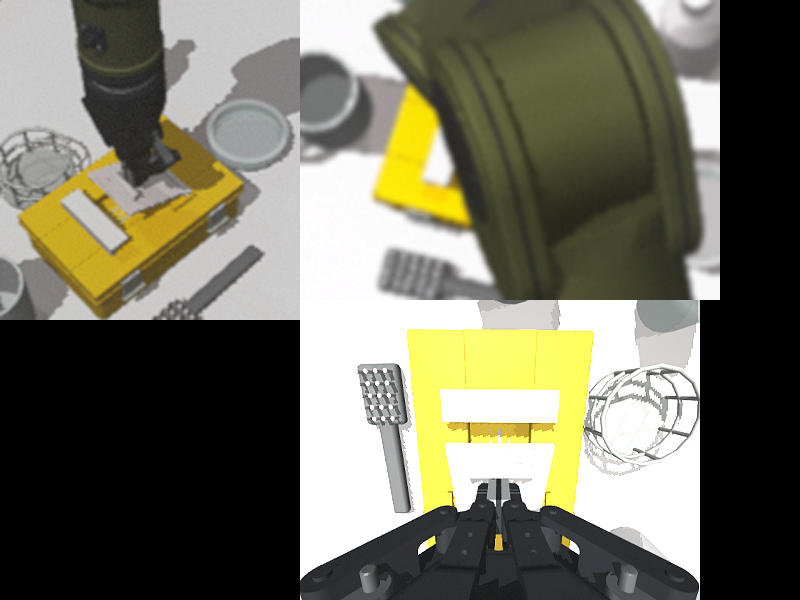

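```bash
cat > fit.py <<'E'
from h import *
from scipy.spatial.transform import Rotation as Rn
def cam():
    s=r.get_state(); d=optics.get_image("wrist")
    T=np.eye(4);T[:3,:3]=Rn.from_euler('xyz',s['eef_rot'],degrees=True).as_matrix();T[:3,3]=s['tcp_pos']
    return s,dict(img=d['img'],camera_matrix=d['camera_matrix'],world_from_camera=T@d['T_tool_cam'])
E
python3 - <<'E'
from fit import *
s,D=cam();p=np.load('p.npy')
M={(-.068,.104,.066):(150,42),(.068,.104,.066):(410,43),(-.042,.057,.079):(197,124),(.042,.057,.079):(362,125),(-.042,.039,.079):(200,171),(.042,.039,.079):(362,171)}
f=lambda q:np.concatenate([proj(D,W(q,k))-v for k,v in M.items()])
b=least_squares(f,p);q=b.x;print(p,q,b.fun.round(1))
for a in(0,.05,.1,.15,.2,.3):
    print(a,[proj(D,W(q,(x,-.045+.08*np.cos(a)-.002*np.sin(a),.069+.08*np.sin(a)+.002*np.cos(a)))).round(1).tolist() for x in(-.035,.035)],
     'ribcrest far',[proj(D,W(q,(x,-.045+.066*np.cos(a)-.011*np.sin(a),.069+.066*np.sin(a)+.011*np.cos(a)))).round(1).tolist() for x in(-.022,.022)])
np.save('q.npy',q)
E
```

```text
[ 0.54673772  0.13633403 -0.32250922] [ 0.54747723  0.13532334 -0.32224063] [-5.5 -6.2  5.9 -6.5 -0.5  9.5  1.9  8.8 -1.  -1.7 -0.9 -1.4]
0 [[216.0, 174.6], [343.8, 174.8]] ribcrest far [[238.6, 203.5], [321.4, 203.6]]
0.05 [[214.5, 176.1], [345.4, 176.3]] ribcrest far [[237.8, 206.3], [322.2, 206.4]]
0.1 [[213.0, 178.1], [347.0, 178.3]] ribcrest far [[237.1, 209.4], [323.1, 209.5]]
0.15 [[211.5, 180.6], [348.7, 180.8]] ribcrest far [[236.3, 213.0], [323.9, 213.1]]
0.2 [[209.9, 183.6], [350.4, 183.8]] ribcrest far [[235.6, 216.9], [324.8, 217.0]]
0.3 [[206.7, 191.1], [353.9, 191.3]] ribcrest far [[234.0, 226.1], [326.5, 226.2]]
```

```bash
python3 - <<'E'
from fit import *
import cv2
s,D=cam();print(s['tcp_pos'],s['ft_force'],s['joints'])
d=optics.get_image("wrist");T=np.linalg.inv(d['T_tool_cam'])
for x in(.011,0,-.011):
  for z in(.008,-.005,-.011,-.03):
    for y in(.012,):
      q=T[:3,:3]@[x,y,z]+T[:3,3];u=d['camera_matrix']@q;print(x,y,z,(u[:2]/u[2]).round(1))
c=d['img'][150:350,180:380,::-1];cv2.imwrite("pics/c7.png",np.clip(cv2.resize(c,(600,600),interpolation=cv2.INTER_CUBIC)*1.0,0,255).astype(np.uint8))
a=optics.get_image("side")["img"][200:290,200:300,::-1];cv2.imwrite("pics/s7.png",cv2.resize(a,(700,630),interpolation=cv2.INTER_CUBIC)[:600])
E
```

```text
[0.54376846 0.12778036 0.07756131] [-0.53059278  0.68113396  0.10646967] [-10.04250448  46.61971254 -13.42492234 107.60948241  20.96187897
  28.15986953 -56.38548519]
0.011 0.012 0.008 [298.4 229.5]
0.011 0.012 -0.005 [300.  237.5]
0.011 0.012 -0.011 [300.9 241.7]
0.011 0.012 -0.03 [304.  257.1]
0 0.012 0.008 [298.  247.1]
0 0.012 -0.005 [299.6 256.3]
0 0.012 -0.011 [300.4 261. ]
0 0.012 -0.03 [303.4 278.6]
-0.011 0.012 0.008 [297.7 264.1]
-0.011 0.012 -0.005 [299.2 274.4]
-0.011 0.012 -0.011 [300.  279.7]
-0.011 0.012 -0.03 [302.9 299.3]
```

View pics/c7.png

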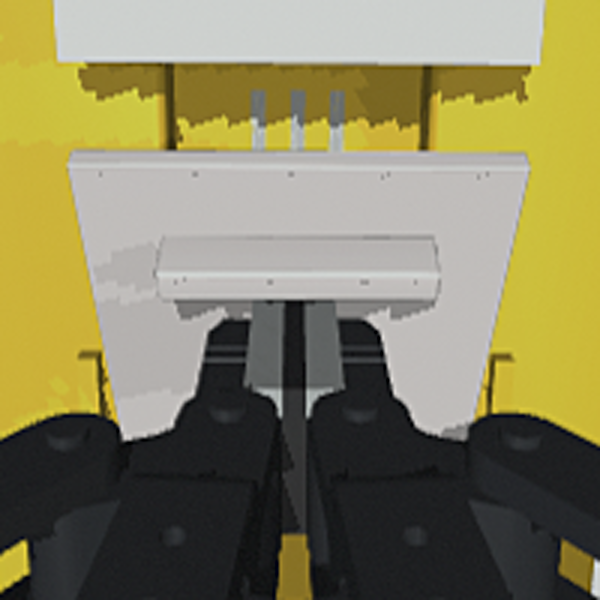

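View pics/s7.png

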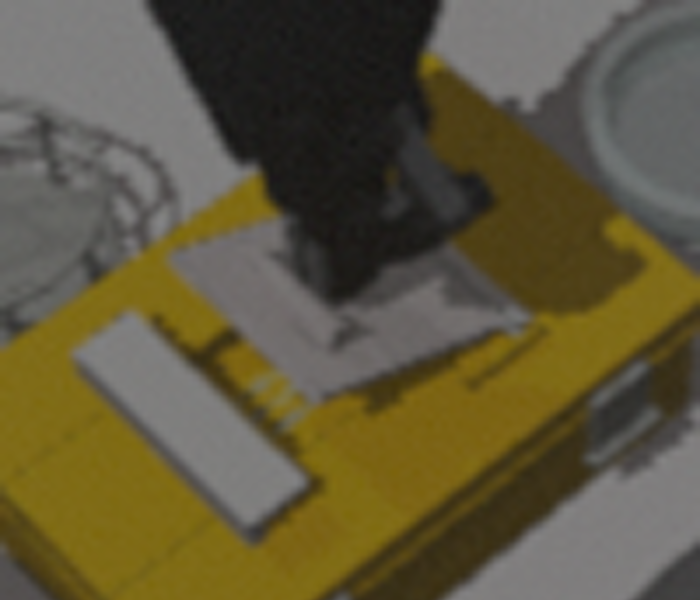

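```bash
python3 - <<'E'
from fit import *
s,D=cam();q=np.load('q.npy');S=optics.get_image("side")
T=np.eye(4);T[:3,:3]=Rn.from_euler('xyz',s['eef_rot'],degrees=True).as_matrix();T[:3,3]=s['tcp_pos']
cr=lambda P:((proj(S,P)-[200,200])*7).round()
for x in(.011,-.011):
  for y in(.0,-.01,.01):
    for z in(.008,-.008):print((x,y,z),cr((T@[x,y,z,1])[:3]))
for a in(0,.2,.37,.5):print(a,[cr(W(q,(x,-.045+.08*np.cos(a),.069+.08*np.sin(a)))) for x in(-.035,.035)])
print('hinge',[cr(W(q,(x,-.045,.069))) for x in(-.035,.035)],'lip',[cr(W(q,(x,.039,.079))) for x in(-.042,.042)],[cr(W(q,(x,.057,.079))) for x in(-.042,.042)])
E
```

```text
(0.011, 0.0, 0.008) [312. 338.]
(0.011, 0.0, -0.008) [308. 308.]
(0.011, -0.01, 0.008) [333. 358.]
(0.011, -0.01, -0.008) [329. 328.]
(0.011, 0.01, 0.008) [291. 319.]
(0.011, 0.01, -0.008) [286. 288.]
(-0.011, 0.0, 0.008) [366. 298.]
(-0.011, 0.0, -0.008) [363. 267.]
(-0.011, -0.01, 0.008) [388. 317.]
(-0.011, -0.01, -0.008) [385. 287.]
(-0.011, 0.01, 0.008) [345. 278.]
(-0.011, 0.01, -0.008) [342. 248.]
0 [array([302., 470.]), array([155., 328.])]
0.2 [array([302., 437.]), array([153., 295.])]
0.37 [array([309., 405.]), array([158., 263.])]
0.5 [array([318., 378.]), array([166., 236.])]
hinge [array([502., 317.]), array([353., 186.])] lip [array([304., 474.]), array([126., 303.])] [array([256., 511.]), array([ 79., 336.])]
```

carry_out:
  motion:
    - [0,0,0.001,0,-1]
    - [0,0,0.002,0,-1]
    - [0,0,0.003,0,-1]
    - [0,0,0.004,0,-1]
    - [0,0,0.005,0,-1]
    - [0,0,0.006,0,-1]
    - [0,0,0.006,0,-1]
    - [0,0,0.006,0,-1]

```text
t: 7.4
tcp_pos: [0.5436, 0.1276, 0.0714]
eef_rot: [-180.0, 0.0, 71.6]
ft_force: [-0.4, 0.5, 0.1]
opening: -0.0001
```

```bash
python3 look.py 8 2>/dev/null|head -1; python3 - <<'E'
import cv2,numpy as np
c=cv2.imread("pics/w8.png")[150:350,180:380];cv2.imwrite("pics/c8.png",cv2.resize(c,(600,600),interpolation=cv2.INTER_CUBIC))
E
```

```text
7.4 tip in box frame [np.float64(-0.0002), np.float64(-0.0093), np.float64(0.0634)] [-1.79985675e+02  2.89468881e-02  7.16263626e+01] [-0.44  0.53  0.14]
```

View pics/c8.png

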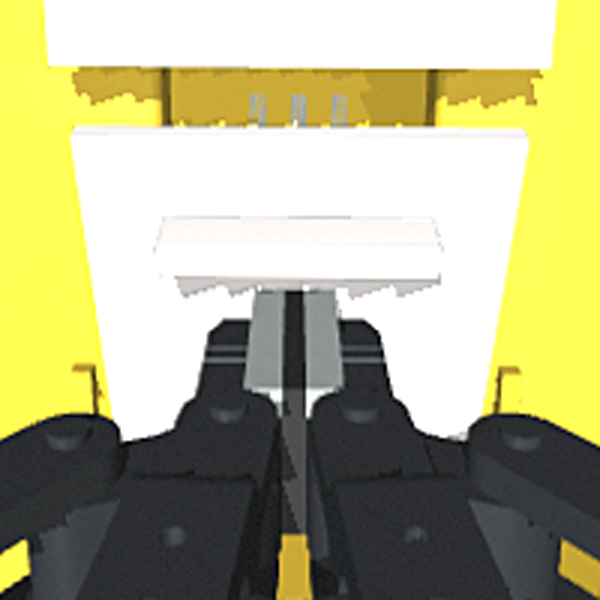

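carry_out:
  motion:
    - [0,0,0.0015,0,-1]
    - [0,0,0.003,0,-1]
    - [0,0,0.0045,0,-1]
    - [0,0,0.006,0,-1]
    - [0,0,0.0075,0,-1]
    - [0,0,0.009,0,-1]
    - [0,0,0.01,0,-1]
    - [0,0,0.01,0,-1]

```text
t: 8.4
tcp_pos: [0.5437, 0.1277, 0.0613]
eef_rot: [-180.0, 0.0, 71.6]
ft_force: [0.3, 0.3, 0.3]
opening: -0.0003
```

```bash
python3 look.py 9 2>/dev/null|head -1
```

```text
8.4 tip in box frame [np.float64(-0.0002), np.float64(-0.0091), np.float64(0.0533)] [-1.79992217e+02  1.82396592e-02  7.16320650e+01] [0.28 0.35 0.29]
```

View pics/w9.png

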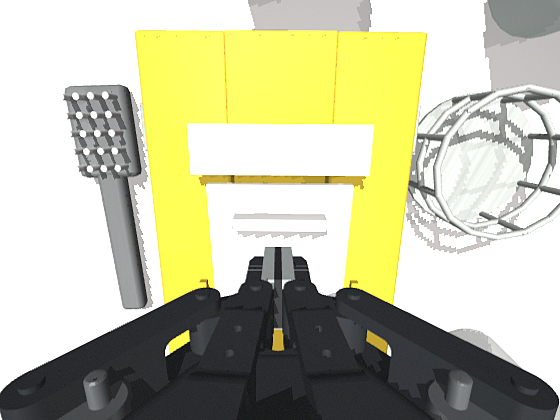

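View pics/l9.png

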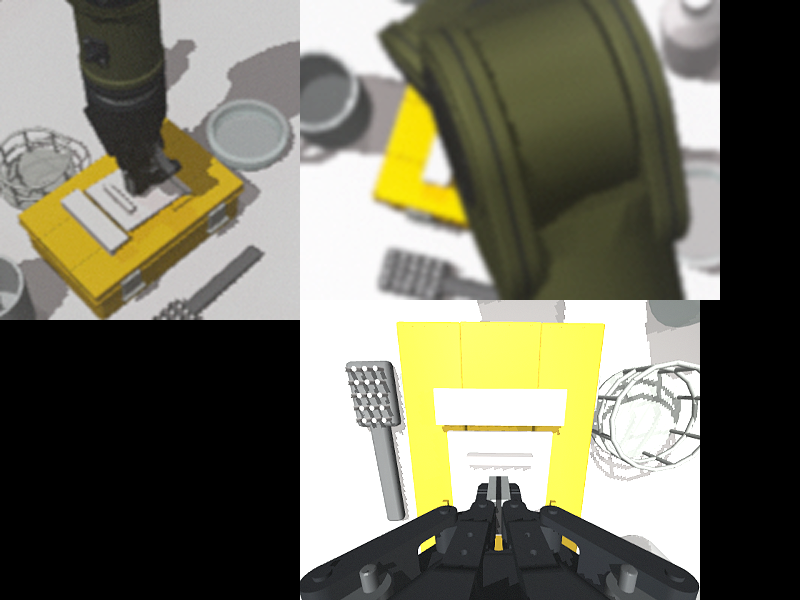

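carry_out:
  motion:
    - [0,0,0.001,0,-1]
    - [0,0,0.002,0,-1]
    - [0,0,0.003,0,-1]
    - [0,0,0.004,0,-1]
    - [0,0,0.005,0,-1]
    - [0,0,0.005,0,-1]
    - [0,0,0.005,0,-1]
    - [0,0,0.005,0,-1]

```text
t: 9.4
tcp_pos: [0.5437, 0.128, 0.0565]
eef_rot: [180.0, -0.0, 71.6]
ft_force: [-0.3, 0.2, 1.9]
opening: 0.0004
```

```bash
python3 look.py 10 2>/dev/null|head -1
```

```text
9.4 tip in box frame [np.float64(-0.0002), np.float64(-0.0089), np.float64(0.0485)] [ 1.79996568e+02 -7.90412463e-03  7.16378784e+01] [-0.26  0.21  1.89]
```

View pics/w10.png

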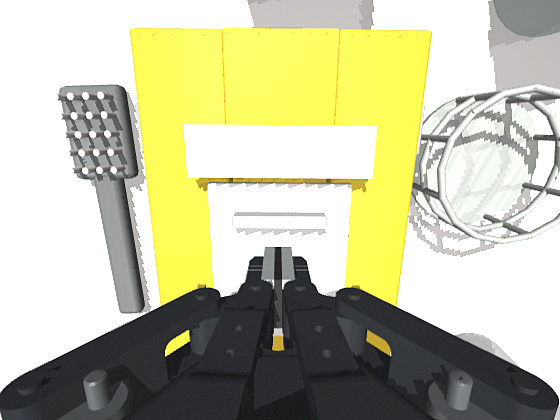

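carry_out:
  motion:
    - [0,0,0.001,0,-1]
    - [0.001,0,0.0015,0,-1]
    - [0.003,0,0.0015,0,-1]
    - [0.005,0,0.0015,0,-1]
    - [0.007,0,0.0015,0,-1]
    - [0.009,0,0.0015,0,-1]
    - [0.011,0,0.0015,0,-1]
    - [0.012,0,0.0015,0,-1]

```text
t: 10.4
tcp_pos: [0.5466, 0.136, 0.0561]
eef_rot: [-180.0, 0.3, 71.5]
ft_force: [-4.6, -5.5, 17.1]
opening: -0.0001
```

```bash
python3 look.py 11 2>/dev/null|head -1
```

```text
10.4 tip in box frame [np.float64(-0.0), np.float64(-0.0003), np.float64(0.0481)] [-179.99079564    0.31137806   71.52849584] [-4.56 -5.52 17.06]
```

View pics/w11.png

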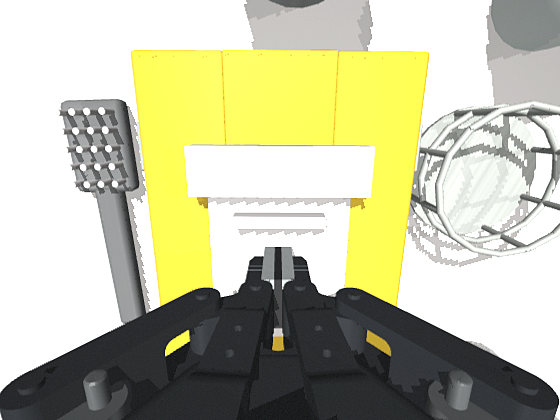

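carry_out:
  motion:
    - [0.001,0,-0.0005,0,-1]
    - [0.003,0,-0.0007,0,-1]
    - [0.005,0,-0.0007,0,-1]
    - [0.007,0,-0.0007,0,-1]
    - [0.009,0,-0.0007,0,-1]
    - [0.011,0,-0.0007,0,-1]
    - [0.012,0,-0.0007,0,-1]
    - [0.012,0,-0.0007,0,-1]

```text
t: 11.4
tcp_pos: [0.5501, 0.1456, 0.0561]
eef_rot: [-180.0, 0.5, 71.5]
ft_force: [-2.9, -6.7, 11.2]
opening: -0.0003
```

```bash
python3 look.py 12 2>/dev/null|head -1
```

```text
11.4 tip in box frame [np.float64(0.0002), np.float64(0.0099), np.float64(0.0481)] [-179.96791751    0.45697793   71.46781511] [-2.85 -6.66 11.25]
```

View pics/w12.png

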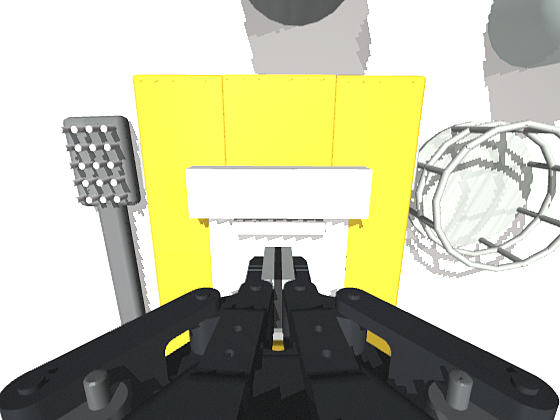

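carry_out:
  motion:
    - [0.001,0,0,0,-1]
    - [0.002,0,0,0,-1]
    - [0.003,0,0,0,-1]
    - [0.004,0,0,0,-1]
    - [0.005,0,0,0,-1]
    - [0.006,0,0,0,-1]
    - [0.007,0,0,0,-1]
    - [0.007,0,0,0,-1]

```text
t: 12.4
tcp_pos: [0.553, 0.153, 0.0561]
eef_rot: [180.0, 0.4, 71.5]
ft_force: [-1.5, -5.3, 9.7]
opening: 0.0003
```

```bash
python3 look.py 13 2>/dev/null|head -1
```

```text
12.4 tip in box frame [np.float64(0.0006), np.float64(0.0178), np.float64(0.0481)] [179.98430691   0.36186126  71.48611335] [-1.53 -5.27  9.66]
```

View pics/w13.png

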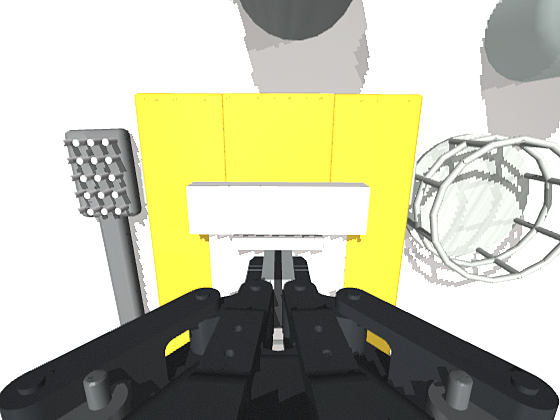

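carry_out:
  motion:
    - [0.001,0,0,0,-1]
    - [0.002,0,0,0,-1]
    - [0.003,0,0,0,-1]
    - [0.004,0,0,0,-1]
    - [0.005,0,0,0,-1]
    - [0.005,0,0,0,-1]
    - [0.005,0,0,0,-1]
    - [0.005,0,0,0,-1]

```text
t: 13.4
tcp_pos: [0.553, 0.1533, 0.056]
eef_rot: [-179.9, 0.8, 71.4]
ft_force: [-5.0, -12.8, 15.8]
opening: -0.0003
```

```bash
python3 look.py 14 2>/dev/null|head -1;  python3 - <<'E'
import cv2,numpy as np
c=cv2.imread("pics/w14.png")[180:300,180:380];cv2.imwrite("pics/c14.png",cv2.resize(c,(800,480),interpolation=cv2.INTER_CUBIC))
E
```

```text
13.4 tip in box frame [np.float64(0.0006), np.float64(0.0181), np.float64(0.048)] [-179.9279893     0.79316279   71.35097268] [ -5.01 -12.83  15.76]
```

View pics/c14.png

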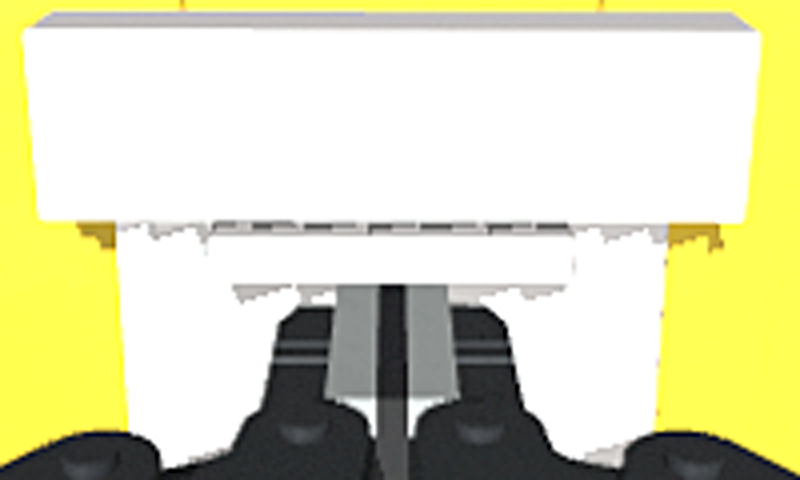

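View pics/l14.png

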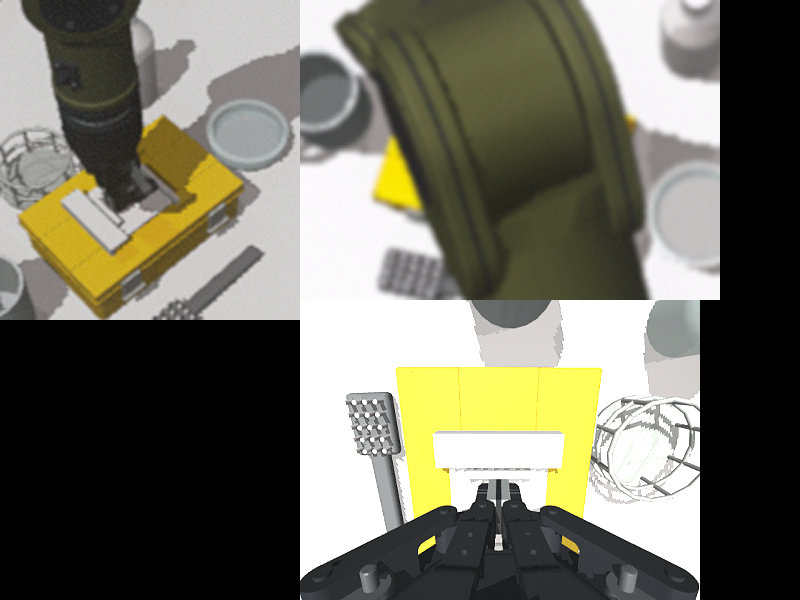

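carry_out:
  motion:
    - [-0.003,0,0,0,-1]
    - [-0.006,0,-0.001,0,-1]
    - [-0.007,0,-0.004,0,-1]
    - [-0.008,0,-0.01,0,-1]
    - [-0.009,0,-0.02,0,-1]
    - [-0.009,0,-0.035,0,-1]
    - [-0.009,0,-0.055,0,-1]
    - [-0.009,0,-0.075,0,-1]

```text
t: 14.4
tcp_pos: [0.5526, 0.1551, 0.1322]
eef_rot: [180.0, -0.1, 71.7]
ft_force: [0.5, -0.7, 0.3]
opening: 0.0001
```

```bash
python3 look.py 15 2>/dev/null|head -1
```

```text
14.4 tip in box frame [np.float64(-0.0004), np.float64(0.0197), np.float64(0.1242)] [ 1.79966180e+02 -1.41321682e-01  7.17161154e+01] [ 0.53 -0.7   0.34]
```

View pics/w15.png

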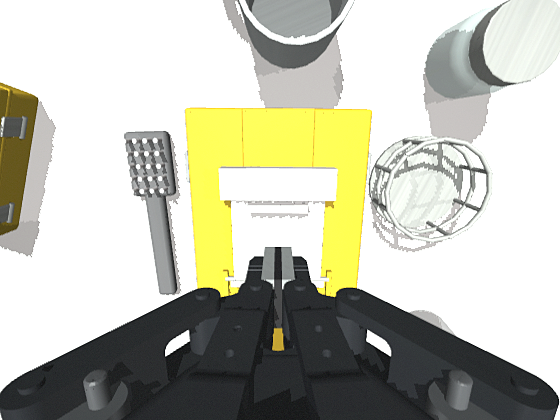

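View pics/l15.png

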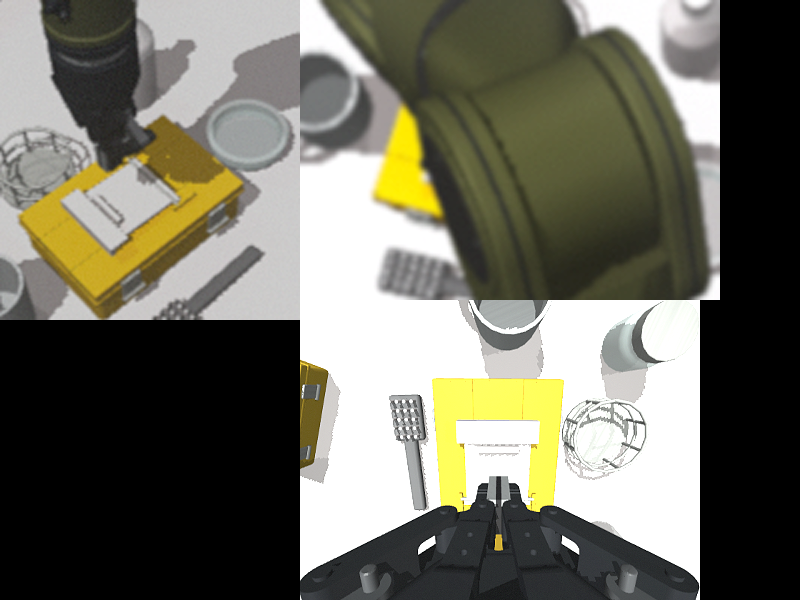

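carry_out:
  motion:
    - [0,0,-0.03,0,-1]
    - [-0.01,0,-0.06,0,-1]
    - [-0.03,0,-0.085,0,-1]
    - [-0.06,0,-0.1,0,-1]
    - [-0.09,0,-0.1,0,-1]
    - [-0.12,0,-0.1,0,-1]
    - [-0.14,0,-0.1,0,-1]
    - [-0.14,0,-0.1,0,-1]

```text
t: 15.4
tcp_pos: [0.5066, 0.0171, 0.2298]
eef_rot: [-179.9, 0.2, 71.4]
ft_force: [0.4, 0.5, -0.1]
opening: -0.0001
```

```bash
python3 look.py 16 2>/dev/null; python3 - <<'E'
import cv2
from fit import *
s,D=cam();c=D['img'][0:210,170:390,::-1];cv2.imwrite("pics/c16.png",cv2.resize(c,(628,600),interpolation=cv2.INTER_CUBIC))
a=optics.get_image("side")["img"][190:310,180:330,::-1]; cv2.imwrite("pics/s16.png",cv2.resize(a,None,fx=5,fy=5,interpolation=cv2.INTER_CUBIC))
E
```

```text
15.4 tip in box frame [np.float64(-0.0003), np.float64(-0.1258), np.float64(0.2218)] [-179.88151817    0.18504284   71.36167345] [ 0.37  0.5  -0.07]
(-0.068, -0.104, 0.066) [214.5 171.1]
(0.068, -0.104, 0.066) [341.6 170.7]
(-0.035, -0.045, 0.069) [243.1 113. ]
(0.035, -0.045, 0.069) [312.7 112.8]
(-0.042, 0.039, 0.079) [230.9  14.3]
(0.042, 0.039, 0.079) [324.5  14. ]
(-0.068, 0.104, 0.066) [200.2 -64.6]
(0.068, 0.104, 0.066) [354.8 -65.2]
```

View pics/c16.png

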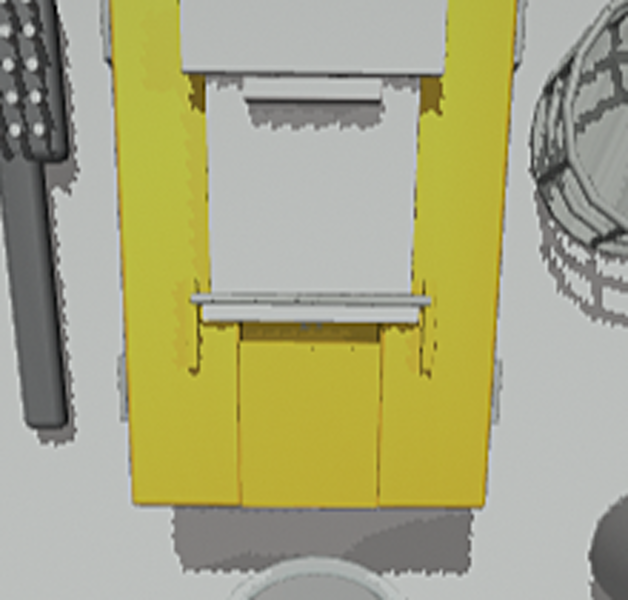

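View pics/s16.png

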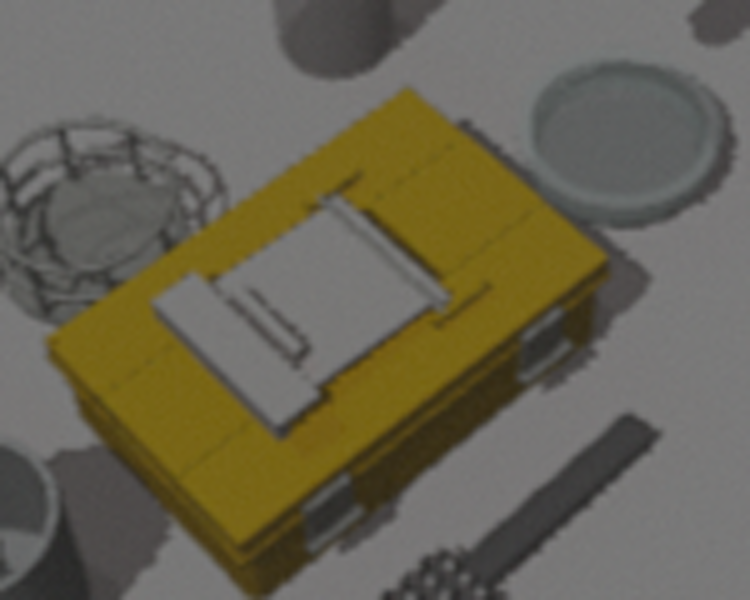

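```bash
python3 - <<'E'
from fit import *
s,D=cam();print(s['t'],np.round(s['tcp_pos'],4),np.round(s['dq'],2))
f=2.855
M=[((-.068,-.104,.066),(133,505)),((.068,-.104,.066),(484,507)),((-.042,.039,.079),(182,73)),((.042,.039,.079),(444,75))]
H=[((-.022,.021,.080),(246,80)),((.022,.021,.080),(382,80))]
g=lambda v:np.array(v)/f+[170,0]
def F(q): return np.concatenate([proj(D,W(q,k))-g(v) for k,v in M]+[proj(D,W(q,(k[0],k[1]+q[3],k[2])))-g(v) for k,v in H])
b=least_squares(F,[*np.load('p.npy'),.01]);print(b.x,b.fun.round(1))
print(r.close_job())
E
```

```text
15.7 [0.5085 0.0223 0.2306] [ 0.21 -0.12  0.36  0.17  0.08  0.11  0.06]
[ 0.54705946  0.13396127 -0.32674781  0.01535072] [-1.3  1.   1.6  1.4 -0.2 -0.9  0.4 -0.7 -0.6 -0.2  0.1  0.3]
the job is handed in; nothing more can be done
None
```

The cover is folded flat and slid home under the white lip, and it stays down by itself. I handed the job in at about 15.7 s; no verdict is reported.

I pushed the cover past upright from behind with the shut fingertips, then folded it flat. Pressing lightly, I slid it towards the lip until it stopped. Then I backed off and moved the hand up and behind the box.

**Final checks:**
- **Slide:** my last wrist-camera fit put it at about 15.4 mm of 16 mm, so roughly 11 mm of cover is under the lip. While I was still pushing, the finger stopped advancing and the force rose to about 14 N.
- **Cover:** in the pictures it stayed down after I let go. I did not measure its angle separately. The lip's clearance limits it to about 0.05 rad.
- **Lunch box:** its visible corners sit at the same pixels in the side view as at the start.
- **Other things:** none of the nearby things looks moved in the pictures I took. I did not measure them one by one.
- **Forces:** the readings I took stayed around 20 N or less.

**Disagreement:** the shut fingertips met the cover about 20 mm higher than the stated tip offset implied. I lowered the hand by picture and force instead.

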